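# Carry a freshly varnished rung to the drying rack

### The job

The freshly varnished rung lies by its bare tenons near one end of the carrying tray's rails and rolls easily. Lift the tray by its black sprung grip, carry it over the drying rack and hold it there for a good four seconds with the rung steady above the two notches; the wet belly must never run against an end board of the tray, nor the gripper touch the rung. Then lower the tray between the uprights and cleats so that both tenons settle into the notches, set it down gently on the rack's base, let go, and leave the other tools alone.

Things in the scene. Friction and masses are not known exactly. Their poses are not given: they have to be found in the camera images.
- tray: Blue plywood carrying tray, 0.5 kg, open below, 138 (x) x 254 (y) x 150 mm (190 with the grip). Origin: centre of underside, z up. Side boards along y, 12 mm thick, centred at x = +-63 mm; their flat top edges, 50 mm up, are the rails. End boards: inner faces at y = +-115 mm, 90 mm high; on them posts 50 mm wide (x) with a bar 14 mm wide along y, 128 to 150 mm up. Turned up to 0.3 rad
- tray_grip (a point): Middle of the black grip block, which straddles the middle of the tray's bar: 174 mm above the tray's underside, 35 mm above its cross pin. Block 28 (x) x 44 (y) mm, from 154 to 190 mm up; axes as the tray's at rest. Grip here from above, fingers closing along x, with 25 to 60 N: a harder grip makes the tray tremble
- grip (a joint): Angle (rad) of the grip block on its cross pin (along the tray's x, 139 mm above the underside), 0 at rest. The pin sits in a rubber torsion bush: 2.6 Nm/rad, damping 0.15 Nms/rad. The hanging tray with the rung rights itself with 0.64 Nm/rad more. So the rung's weight off the middle tips the tray, which must be countered by pitching the grip. Positive: grip turned about the tray's +x
- tray_mid (a point): Middle of the tray at the height of the rung's axis, 68 mm above the underside, tray's axes. The rung starts at y = +48 to +62 mm from here and rolls along y. Its wet belly touches an end board when the rung's middle is at y = +-83 mm from here
- rung: Turned oak rung, 0.32 kg, 232 mm long. Origin: its middle, on its axis; x is the long axis, y and z turn as it rolls. Dark varnished belly 100 mm long, 64 mm in diameter; then bare collars (46 mm, 4 mm long) and bare tenons 36 mm in diameter. Rolls on the tenons: acceleration along the rails = 0.45 x (9.81 x downward slope - tray's acceleration); a slope under about 0.028 only holds or brakes it
- rack: Wooden drying rack, fixed, turned up to 0.3 rad. Origin: centre of underside, z up. White base board 230 (x) x 300 (y) x 10 mm; on it at y = +-139 to 150 mm cleats 12 mm high, the tray's 254 mm fit between them. Uprights 16 mm thick at x = +-87 mm (158 mm free between), 158 mm wide (y), tops 92 mm up, horns at their ends to 104 mm; at y = 0 a 90-degree V notch, 52 mm wide, 26 mm deep
- rack_seat (a point): Where the rung's middle lies when both tenons are seated: 92 mm above the rack's underside; rack's axes, the rung's axis then lies along x. When the tray stands on the rack's base board (10 mm up), midway between the cleats, its rails are 14 mm below the seated tenons
- mallet: Rubber mallet lying on the bench, a bystander. Head 110 mm long, 60 mm in diameter, handle 260 mm. Origin: underside of the head
- glue: Standing glue bottle, 56 mm in diameter, 170 mm high, a bystander. Origin: centre of underside
- clamp: One-handed bar clamp lying on the bench beyond the work, 200 x 100 x 25 mm, a bystander. Origin: underside of its bar
Mind the look-alikes: they are no part of the job. What is shaped like the rung but red is not meant.

How it is judged:
By the outcome, as a careful person would: the job done as asked, in the order asked, and still so for the second after the job is handed in, with the robot touching nothing.
It also fails if it takes over 70 s, if anything falls off the work surface, if the arm or the gripper's body presses on something with over 40 N, if the wrist force passes 120 N, or if a joint passes its speed limit or range.

### The arm

A 7-joint arm with a two-finger parallel gripper is mounted at the origin on the work surface. World frame = base frame: x ahead of the robot, y to its left, z up, the work surface at z = 0. Lengths are in m, angles in rad, forces in N, time in s.
With the tool pointing down it reaches from about 0.4 to 0.875 m from the base axis. Payload 19.3 kg.
Tool frame: the origin (TCP) lies on the centre line of the jaws, within the pads' length; the fingertips stand 14 mm ahead of it and the grasp point (between the pads) lies 5 mm behind it; y points along the fingers, x is the direction in which the jaws open and shut, and the axes are right-handed (so a half turn about y gives the same grasp; the last joint's range is limited). The gripper opens to 85 mm and grips with 20 to 120 N. Pads are 22 mm wide; open, the fingers measure 114 mm over their backs; the gripper's body (76 mm by 85 mm) begins 54 mm behind the grasp point. The pads swing forward as they close: fully open they stand 13 mm farther back than shut.
Start: joints at [-1.304, 0.521, -0.036, 1.599, 0.021, 1.021, -0.113], TCP at [0.207, 0.59, 0.245] pointing down, gripper open.
Joint ranges: [-2.91, 2.91], [-0.3, 2.13], [-1.5, 1.42], [0.17, 2.43], [-1.26, 4.41], [0.16, 1.93], [-2.52, 2.52]. Speed limits (rad/s): [1.89, 1.89, 2.39, 2.39, 3.01, 3.01, 3.01].

### API

Orientations are given as [roll, pitch, yaw] about the fixed x, y, z axes, in that order (R = Rz(yaw) Ry(pitch) Rx(roll)).
In Python, from workcell import monitor, grab_frame, workorder gives the robot as it stands.
- The arm moves only by the tool drive_tool, never from a script. Its argument "steps" is one flat list of numbers, 5 for each row, row after row: the finger opening in mm, from 0 to 85.4, then the shift along the world's x, y, z in mm, then the turn about the world's z in degrees. In form: [fingers, tx, ty, tz, twist, fingers, tx, ty, tz, twist, ...]. A call has exactly 5 rows; each row shifts and turns the commanded pose from where the row before left it; what a row does not reach is not made up. A row lasts 1/12 s, in which the tool goes at most 41.7 mm and 7.16 degrees, less where a joint would pass 70% of its speed; a pose out of reach is approached as far as the arm can. A call is refused whole if a number of a shift passes 41.7 or a number of a turn 7.16, either way. A call with a gripper value outside its range is refused whole. The fingers move at their own pace and stop on an object; "grip_force" is the grip in N (left out, the last holds). Time passes only in rows, so rows that do not move let the fingers close, or fill a call up. It gives the time, the measured TCP pose, the force and the opening at its end, in the units of the state.
- monitor.observe(): the state, without advancing time (a new reading comes with each control period).
- grab_frame(name): name is "scene" or "top" or "wrist"; returns a dict with "frame" (384x512x3 uint8, red, green, blue), "vertical_fov" (degrees; the focal length in pixels is half the picture's height over the tangent of half this angle, whatever the lens; pixels are square), "cx", "cy" (the principal point, pixels), "xyz" and "orientation" of the camera in the world. Camera axes: x right, y down, z forward; pixel columns grow to the right and rows downward; lengths in m; the calibration is good to about 2 mm. A picture is of the moment at which its call begins. There is no depth.
- workorder.job_done(): hands the job in, once; it reports no verdict.
The state is a dict: "clock": time; "qpos": joint angles; "qd": joint speeds; "joint_efforts": joint torques, N m; "position": TCP position; "tool_rot": TCP orientation; "force": force on the tool from outside, world axes, zero at the start; "moment": the same for the moment, N m; "grip_width": finger opening in m.
Only numpy, scipy, OpenCV 4.12 (cv2) and the standard library are available. Lean on these libraries where they do the work, as an engineer would, in place of code of your own. Each camera call takes 0.05 s, during which the arm holds its last target. There are 200 camera calls.

## Working session

There is one attempt and no reset: what is moved stays moved. The work goes in short steps, Python scripts to look and compute and a tool call to move; the robot and the scene stay as the last step left them, time stands still between calls to the robot, and variables do not carry over. Pictures are saved under pics/ and viewed, about 8 in all and at most 12, crops included, and the job is handed in when it is done.

Besides the shell and the picture viewer there is one more tool, called by a JSON object that holds its "fn" and its "kwargs". drive_tool: Moves the arm, as the interface text tells. Its arguments: {"type":"object","properties":{"steps":{"type":"array"},"grip_force":{"type":"number"}},"required":["steps"]}

```bash
ls; mkdir -p pics
cat > h.py <<'E'
import numpy as np, cv2
from scipy.spatial.transform import Rotation as R
from workcell import monitor, grab_frame, workorder
def shot(n,fn,crop=None,scale=1):
    f=grab_frame(n); im=f["frame"][:,:,::-1].copy(); np.save('pics/'+fn+'.npy',im)
    if crop: x0,y0,x1,y1=crop; im=im[y0:y1,x0:x1]
    cv2.imwrite('pics/'+fn+'.png',cv2.resize(im,None,fx=scale,fy=scale,interpolation=cv2.INTER_CUBIC))
    import pickle; pickle.dump({k:v for k,v in f.items() if k!='frame'},open('pics/'+fn+'.pkl','wb'))
    return f
def cam(fn):
    import pickle; return pickle.load(open('pics/'+fn+'.pkl','rb'))
def rot(o):
    o=np.array(o,float)
    return o if o.shape==(3,3) else (R.from_quat(o) if o.size==4 else R.from_euler('xyz',o)).as_matrix()
def foc(f): return 192/np.tan(np.radians(f["vertical_fov"])/2)
def ray(f,u,v,z):
    d=rot(f["orientation"])@np.array([(u-f["cx"])/foc(f),(v-f["cy"])/foc(f),1]); c=np.array(f["xyz"])
    return c+d*(z-c[2])/d[2]
def proj(f,p):
    q=(np.atleast_2d(p)-np.array(f["xyz"]))@rot(f["orientation"]); return np.c_[f["cx"]+foc(f)*q[:,0]/q[:,2],f["cy"]+foc(f)*q[:,1]/q[:,2]]
E
python3 - <<'E'
from h import *
print(monitor.observe())
a=shot("top","top0",scale=1.56);b=shot("scene","sc0",scale=1.56)
for f in(a,b):print({k:v for k,v in f.items() if k!='frame'})
E
```

```text
pics
{'clock': 0.0, 'qpos': array([-1.30421902,  0.52201999, -0.03626095,  1.60001505,  0.02120843,
        1.02109689, -0.11277253]), 'qd': array([ 1.91051278e-04,  3.91854013e-04, -2.68299570e-05,  9.17421308e-05,
       -1.08897893e-03, -8.80593516e-04,  1.12458124e-03]), 'joint_efforts': array([-1.53287678e-03, -9.27125001e+01,  1.97875321e+00, -3.69916821e+01,
        1.76579825e-02,  8.36444960e-03, -2.35725798e-05]), 'position': array([0.2064944 , 0.58955678, 0.24472022]), 'tool_rot': array([-1.57091928e+00,  1.14817711e-03,  1.23398336e+00]), 'force': array([-0.26259144, -0.62618384,  0.16036227]), 'moment': array([-0.06545892, -0.05033633, -0.04097622]), 'grip_width': 0.08532119508861802}
{'vertical_fov': 50.87437017609364, 'cx': 246.7648869114365, 'cy': 199.12112940603038, 'xyz': array([0.38689597, 0.12200375, 1.05723918]), 'orientation': array([-2.9779264 , -0.02405652, -1.5617355 ])}
{'vertical_fov': 52.75349858331637, 'cx': 257.4463659993431, 'cy': 189.3647883523573, 'xyz': array([ 1.22958171, -0.29580838,  0.66893043]), 'orientation': array([-2.17664159,  0.02155352,  1.02515814])}
```

View pics/top0.png

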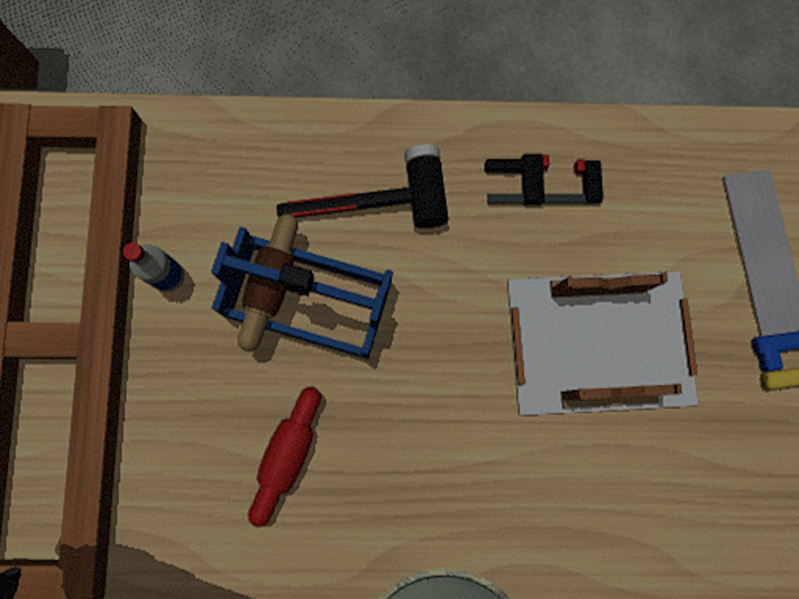

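View pics/sc0.png

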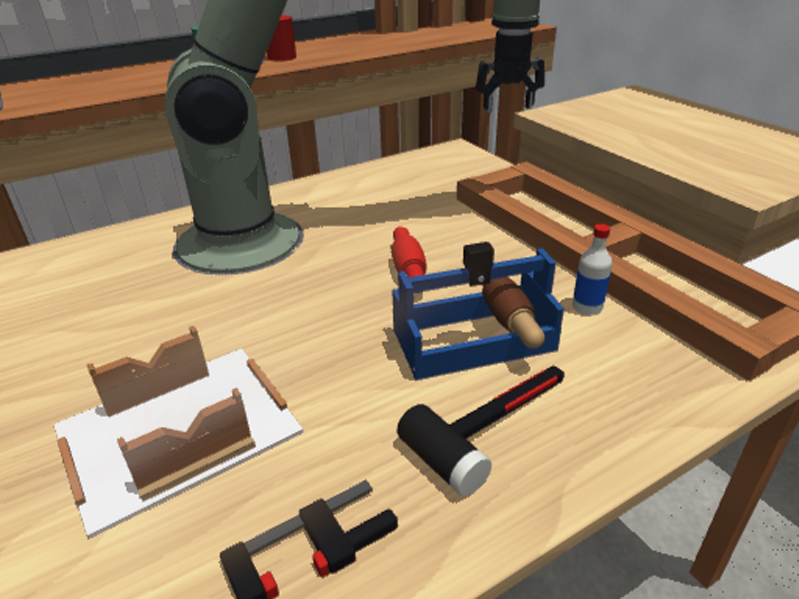

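The wanted rung is the brown one with bare tenons on the blue tray, top image ~(268,283). The red one at ~(285,455) is the look-alike. The tray's black grip is at ~(296,278) and the white-based rack at ~(602,342). I'll confirm in an enlarged crop.

Run:
```python
import numpy as np,cv2
im=np.load('pics/top0.npy')
cv2.imwrite('pics/c1.png',cv2.resize(im[135:235,130:260],None,fx=6,fy=6,interpolation=cv2.INTER_CUBIC))
cv2.imwrite('pics/c2.png',cv2.resize(im[165:275,315:455],None,fx=5,fy=5,interpolation=cv2.INTER_CUBIC))
```

```text
(no output)
```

View pics/c1.png

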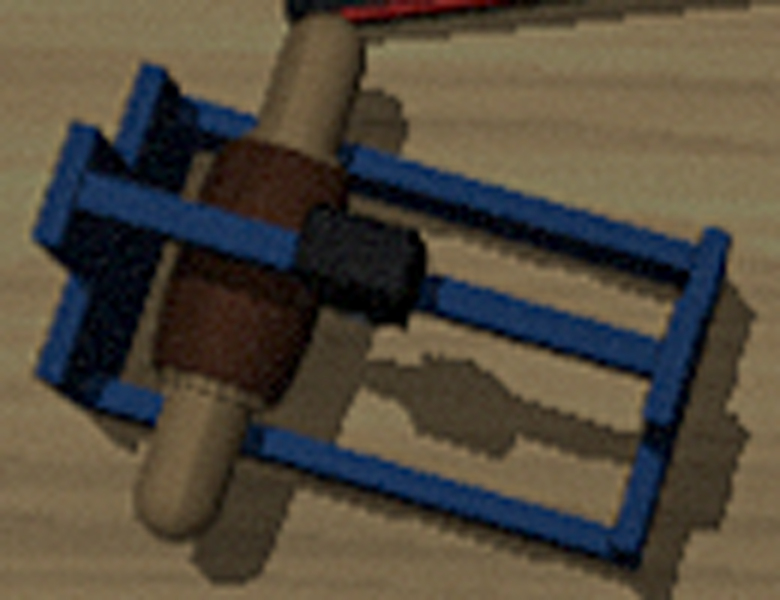

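View pics/c2.png

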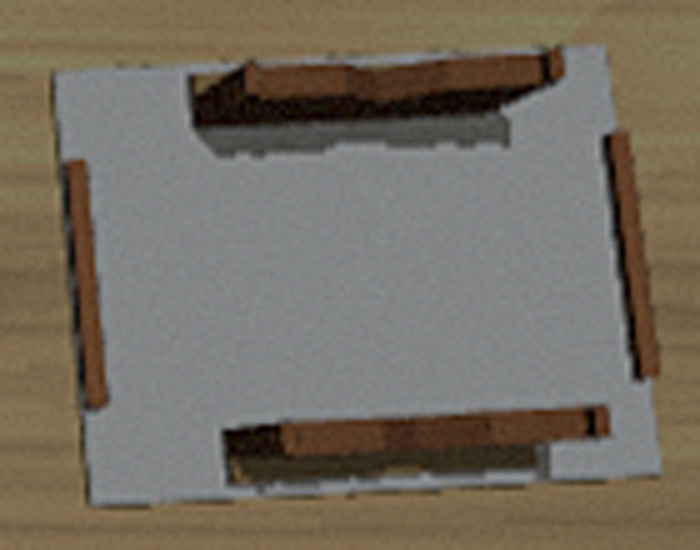

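```bash
cat > fit.py <<'E'
from h import *
from scipy.optimize import least_squares
def fit(f,obj,px,g):
    obj=np.array(obj);px=np.array(px)
    def w(p):
        c,s=np.cos(p[2]),np.sin(p[2]);return np.c_[p[0]+c*obj[:,0]-s*obj[:,1],p[1]+s*obj[:,0]+c*obj[:,1],obj[:,2]]
    r=least_squares(lambda p:(proj(f,w(p))-px).ravel(),g); return r.x,r.fun.reshape(-1,2).round(1).tolist()
E
python3 - <<'E'
from fit import *
f=cam('top0')
k=lambda a,s,o:np.array(a)/s+np.array(o)
t,r=fit(f,[[.069,.127,.09],[-.069,.127,.09],[.069,-.127,.09],[-.069,-.127,.09],[.025,.127,.15],[-.025,.127,.15]],
 k([[147,65],[40,372],[728,235],[630,565],[75,125],[38,240]],6,(130,135)),[.5,.3,-.2]);print('tray',t,r)
q,r=fit(f,[[.115,.15,.01],[.115,-.15,.01],[-.115,-.15,.01],[-.115,.15,.01]],k([[53,72],[605,45],[662,475],[92,505]],5,(315,165)),[.4,-.2,0]);print('rack',q,r)
q,r=fit(f,[[.095,.079,.104],[.095,-.079,.104],[-.095,-.079,.104],[-.095,.079,.104]],k([[252,60],[556,45],[607,437],[282,455]],5,(315,165)),[.4,-.2,0]);print('rack tops',q,r)
m=k([372,258],6,(130,135));print('grip',ray(f,*m,.19))
print('rung',ray(f,*k([252,278],6,(130,135)),.068))
c,s=np.cos(t[2]),np.sin(t[2])
d=ray(f,*k([252,278],6,(130,135)),.068)-np.r_[t[:2],.068];print('rung in tray',c*d[0]+s*d[1],-s*d[0]+c*d[1])
print('glue base',ray(f,*(np.array([172,285])/1.5625),.0))
o=monitor.observe();R0=R.from_euler('xyz',o['tool_rot']).as_matrix();print(R0.round(3))
E
```

```text
tray [ 0.57687614  0.22769724 -0.28700372] [[-0.3, -0.7], [-1.2, 0.8], [1.3, 0.8], [1.0, -0.5], [0.2, -0.8], [-0.9, 0.3]]
rack [ 0.51171009 -0.2678989   0.06286121] [[-0.1, -0.4], [0.2, -0.3], [0.2, 0.1], [-0.3, 0.4]]
rack tops [ 0.51262042 -0.26758096  0.05651623] [[-1.8, -0.1], [1.3, 0.3], [0.7, 0.1], [-0.2, -0.3]]
grip [0.57565092 0.22280836 0.19      ]
rung [0.59300468 0.28639683 0.068     ]
rung in tray -0.0011478445586979337 0.06086422282251936
glue base [0.60197625 0.46105595 0.        ]
[[ 0.33  -0.    -0.944]
 [ 0.944 -0.001  0.33 ]
 [-0.001 -1.    -0.   ]]
```

{"fn": "drive_tool", "kwargs": {"steps": [85,24,-24,0,-5.5,85,24,-24,0,-5.5,85,24,-24,0,-5.5,85,24,-24,0,-5.5,85,24,-24,0,-5.5]}}

```text
clock: 0.52
position: [0.3274, 0.4685, 0.2451]
tool_rot: [-1.571, 0.0, 0.749]
force: [-0.1, 0.0, 0.3]
grip_width: 0.0852
```

{"fn": "drive_tool", "kwargs": {"steps": [85,24,-24,0,-5.5,85,24,-24,0,-5.5,85,24,-24,0,-5.5,85,24,-24,0,-5.5,85,24,-24,0,-5.5]}}

```text
clock: 0.93
position: [0.4474, 0.3484, 0.2452]
tool_rot: [-1.571, 0.0, 0.269]
force: [0.3, 1.2, -0.3]
grip_width: 0.0848
```

{"fn": "drive_tool", "kwargs": {"steps": [85,24,-24,0,-5.5,85,24,-24,0,-5.5,85,24,-24,0,-5.5,85,12,-12,0,-4,85,0,0,0,0]}}

```text
clock: 1.35
position: [0.5331, 0.2619, 0.2451]
tool_rot: [-1.573, -0.001, -0.094]
force: [0.4, -1.6, -1.0]
grip_width: 0.0848
```

{"fn": "drive_tool", "kwargs": {"steps": [85,15,-12,0,-4,85,15,-12,0,-4,85,13,-12,0,-3,85,0,0,0,0,85,0,0,0,0]}}

```text
clock: 1.77
position: [0.5739, 0.2291, 0.2449]
tool_rot: [-1.571, 0.0, -0.277]
force: [-0.1, 1.4, -0.6]
grip_width: 0.0851
```

Run:
```python
from h import *
o=monitor.observe();print(o['position'],o['tool_rot'],o['qpos'].round(2))
f=shot("wrist","w0",scale=1.56);print({k:v for k,v in f.items() if k!='frame'})
```

```text
[0.5738585  0.22912195 0.24492267] [-1.57146073e+00  2.65094058e-04 -2.76583929e-01] [-0.75  0.54  0.41  1.64 -0.24  1.01 -0.54]
{'vertical_fov': 58.0756046637269, 'cx': 256.8640696582147, 'cy': 188.51279241182507, 'xyz': array([0.59434248, 0.30152971, 0.37445246]), 'orientation': array([ 2.84012699e+00,  1.07928271e-03, -2.77493338e-01])}
```

View pics/w0.png

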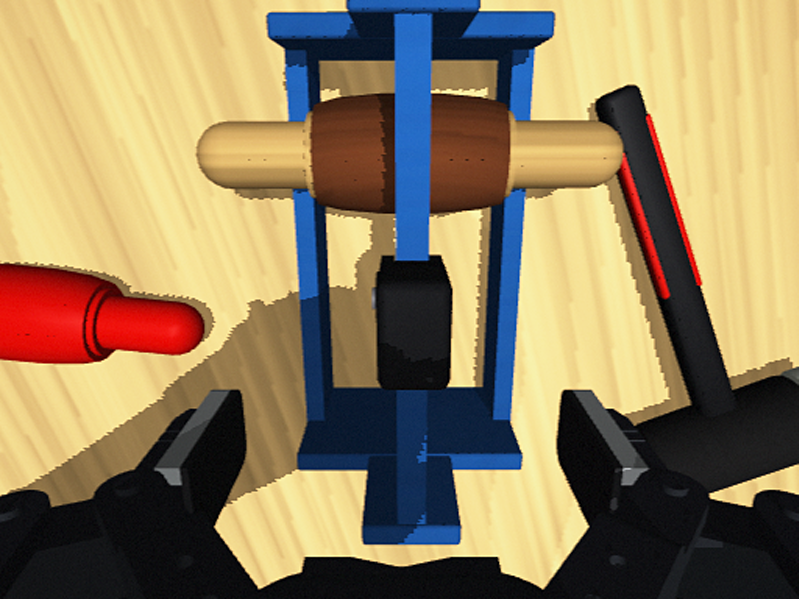

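Run:
```python
from fit import *
f=cam('w0'); s=1.5605
t,r=fit(f,[[-.069,.127,.09],[.069,.127,.09],[-.069,-.127,.09],[.069,-.127,.09],[-.025,-.127,.15],[.025,-.127,.15]],
 np.array([[267,13],[554,13],[298,468],[522,468],[363,543],[461,543]])/s,[.57,.22,-.28]);print(t,r)
g,r=fit(f,[[-.014,.022,.19],[.014,.022,.19],[.014,-.022,.19],[-.014,-.022,.19]],np.array([[379,282],[451,282],[451,386],[378,386]])/s,[.57,.22,-.28]);print(g,r)
for t in(t,g):
  d=ray(f,411/s,154/s,.068)-np.r_[t[:2],.068];a=-.28;print('rung',np.cos(a)*d[0]+np.sin(a)*d[1],-np.sin(a)*d[0]+np.cos(a)*d[1])
```

```text
[ 0.57842255  0.2280263  -0.27381328] [[-1.0, -0.4], [1.3, -1.2], [-0.2, 1.9], [0.2, 1.6], [-0.3, -0.2], [-0.1, -0.3]]
[ 0.57892431  0.22952189 -0.27478404] [[-2.2, -2.3], [2.3, -2.4], [0.3, 2.7], [-0.3, 2.8]]
rung 0.00028459693124187335 0.06053384552877272
rung 0.0002156978861421223 0.05895783120881767
```

{"fn": "drive_tool", "kwargs": {"steps": [85,4.5,-0.5,0,0,85,0,0,-20,0,85,0,0,-20,0,85,0,0,-20,0,85,0,0,-14,0]}}

```text
clock: 2.23
position: [0.5773, 0.23, 0.1697]
tool_rot: [-1.571, 0.001, -0.274]
force: [0.4, -0.5, 0.5]
grip_width: 0.0848
```

{"fn": "drive_tool", "kwargs": {"steps": [60,0,0,0,0,45,0,0,0,0,35,0,0,0,0,31,0,0,0,0,20,0,0,0,0], "grip_force": 40}}

```text
clock: 2.65
position: [0.5787, 0.2296, 0.1724]
tool_rot: [-1.57, -0.002, -0.276]
force: [4.8, -2.6, 2.1]
grip_width: 0.0276
```

{"fn": "drive_tool", "kwargs": {"steps": [20,0,0,0,0,20,0,0,0,0,20,0,0,0,0,20,0,0,0,0,20,0,0,0,0]}}

```text
clock: 3.07
position: [0.5788, 0.2295, 0.1724]
tool_rot: [-1.569, -0.002, -0.276]
force: [1.5, -0.4, 7.2]
grip_width: 0.0276
```

{"fn": "drive_tool", "kwargs": {"steps": [20,0,0,0.5,0,20,0,0,0.5,0,20,0,0,0.3,0,20,0,0,0,0,20,0,0,0,0]}}

```text
clock: 3.48
position: [0.5781, 0.2294, 0.1726]
tool_rot: [-1.571, -0.0, -0.276]
force: [3.5, 1.0, -2.5]
grip_width: 0.0277
```

{"fn": "drive_tool", "kwargs": {"steps": [20,-0.33,-1.15,0,0,20,-0.65,-2.31,0,0,20,-0.98,-3.46,0,0,20,-1.3,-4.62,0,0,20,-1.63,-5.77,0,0]}}

```text
clock: 3.9
position: [0.5728, 0.2118, 0.1725]
tool_rot: [-1.571, 0.0, -0.275]
force: [1.6, 3.3, -5.3]
grip_width: 0.0276
```

{"fn": "drive_tool", "kwargs": {"steps": [20,-1.95,-6.93,0,0,20,-2.28,-8.08,0,0,20,-2.61,-9.24,0,0,20,-2.93,-10.39,0,0,20,-0.54,-1.92,0,0]}}

```text
clock: 4.32
position: [0.5622, 0.1725, 0.1725]
tool_rot: [-1.572, 0.0, -0.278]
force: [0.1, 0.4, -8.2]
grip_width: 0.0275
```

{"fn": "drive_tool", "kwargs": {"steps": [20,1.9,6.74,0,0,20,4.07,14.44,0,0,20,3.67,12.99,0,0,20,3.26,11.55,0,0,20,2.85,10.11,0,0]}}

```text
clock: 4.73
position: [0.5788, 0.2323, 0.1725]
tool_rot: [-1.571, 0.0, -0.275]
force: [-0.7, -2.6, -3.0]
grip_width: 0.0275
```

{"fn": "drive_tool", "kwargs": {"steps": [20,2.44,8.66,0,0,20,2.04,7.22,0,0,20,1.63,5.77,0,0,20,1.22,4.33,0,0,20,0.81,2.89,0,0]}}

```text
clock: 5.15
position: [0.5868, 0.2606, 0.1725]
tool_rot: [-1.571, 0.0, -0.276]
force: [-0.8, -3.0, -4.6]
grip_width: 0.0271
```

{"fn": "drive_tool", "kwargs": {"steps": [20,0.41,1.44,0,0,20,0,0,0,0,20,0,0,0,0,20,0,0,0,0,20,0,0,0,0]}}

```text
clock: 5.57
position: [0.5871, 0.2616, 0.1725]
tool_rot: [-1.571, 0.0, -0.276]
force: [0.4, 1.0, -8.7]
grip_width: 0.0274
```

Run:
```python
from h import *
o=monitor.observe();print(o['position'],o['tool_rot'],o['force'])
f=shot("wrist","w1",scale=1.56);print({k:v for k,v in f.items() if k!='frame'})
```

```text
[0.58707376 0.26159656 0.1725308 ] [-1.57067314e+00  1.87038592e-04 -2.75896303e-01] [ 0.39213779  0.95496138 -8.74515601]
{'vertical_fov': 58.0756046637269, 'cx': 256.8640696582147, 'cy': 188.51279241182507, 'xyz': array([0.60748176, 0.33389042, 0.30209802]), 'orientation': array([ 2.84090862e+00,  1.02996122e-03, -2.76913778e-01])}
```

View pics/w1.png

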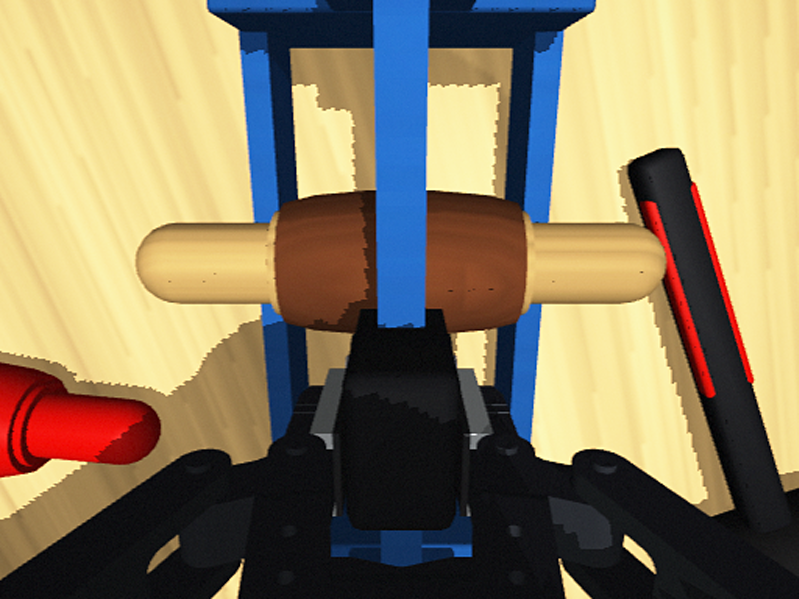

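```bash
cat > rung.py <<'E'
from fit import *
def rung(fn,u,v,dz=0):
    f=cam(fn);o=monitor.observe();p=o['position'];a=o['tool_rot'][2]
    d=ray(f,u/1.5605,v/1.5605,.068+dz)-p; print(fn,'rung rel TCP in tray axes mm',1000*(np.cos(a)*d[0]+np.sin(a)*d[1]),1000*(-np.sin(a)*d[0]+np.cos(a)*d[1]))
E
python3 - <<'E'
from rung import *
rung('w1',402,263)
f=cam('w1')
print(ray(f,402/1.5605,-1,.09)[:2])
for n in range(3):print(monitor.observe()['force'])
E
```

```text
w1 rung rel TCP in tray axes mm 0.1453172808482447 17.13041351293357
[0.61945609 0.37532363]
[-0.77085224  0.13195688 -8.68943986]
[-0.77085224  0.13195688 -8.68943986]
[-0.77085224  0.13195688 -8.68943986]
```

{"fn": "drive_tool", "kwargs": {"steps": [20,-0.33,-1.15,0,0,20,-0.65,-2.31,0,0,20,-0.98,-3.46,0,0,20,-1.3,-4.62,0,0,20,-1.63,-5.77,0,0]}}

```text
clock: 6.03
position: [0.5821, 0.2438, 0.1725]
tool_rot: [-1.571, 0.0, -0.276]
force: [-0.1, 0.8, -8.0]
grip_width: 0.0275
```

{"fn": "drive_tool", "kwargs": {"steps": [20,-1.95,-6.93,0,0,20,-2.28,-8.08,0,0,20,-0.27,-0.96,0,0,20,1.9,6.74,0,0,20,1.49,5.29,0,0]}}

```text
clock: 6.45
position: [0.5814, 0.2406, 0.1728]
tool_rot: [-1.57, -0.0, -0.276]
force: [-0.0, 0.9, -9.4]
grip_width: 0.0274
```

{"fn": "drive_tool", "kwargs": {"steps": [20,1.09,3.85,0,0,20,0.68,2.41,0,0,20,0.27,0.96,0,0,20,0,0,0,0,20,0,0,0,0]}}

```text
clock: 6.87
position: [0.5832, 0.2477, 0.1725]
tool_rot: [-1.571, 0.0, -0.276]
force: [-0.2, 0.6, -8.0]
grip_width: 0.0274
```

Run:
```python
from h import *
o=monitor.observe();print(o['position'],o['tool_rot'],o['force'])
a=np.load('pics/w1.npy')
f=shot("wrist","w2",scale=1.56)
b=np.load('pics/w2.npy').astype(int)
# belly/tenon edges along left tenon column 200/1.56 and belly col
for im in(a.astype(int),b):
  for u in(128,136):
    c=im[:,u,:].sum(1);d=np.diff(c);i=np.argsort(-abs(d))[:8];print(u,sorted((int(k),int(d[k])) for k in i))
```

```text
[0.58316957 0.2477335  0.17252692] [-1.57070948e+00  3.42776909e-05 -2.75668350e-01] [-0.17819558  0.64253035 -8.01700965]
128 [(141, -92), (142, -313), (192, -60), (194, 306), (233, -138), (235, -167), (287, -245), (288, -106)]
136 [(8, 416), (9, 118), (142, -308), (194, 293), (222, -312), (287, -269), (381, 229), (382, 347)]
128 [(165, -438), (216, 254), (230, -140), (231, 153), (233, -187), (234, 182), (235, -169), (287, -246)]
136 [(8, 378), (163, -306), (165, -141), (216, 266), (222, -309), (287, -287), (381, 253), (382, 346)]
```

Run:
```python
from rung import *
rung('w1',402,168*1.5605);rung('w2',402,190.5*1.5605)
```

```text
w1 rung rel TCP in tray axes mm 0.13447145667400995 31.99631990537874
w2 rung rel TCP in tray axes mm 0.16750314624028953 1.165470144991943
```

{"fn": "drive_tool", "kwargs": {"steps": [20,0,0,1,0,20,0,0,3,0,20,0,0,6,0,20,0,0,9,0,20,0,0,12,0]}}

```text
clock: 7.33
position: [0.583, 0.2474, 0.2043]
tool_rot: [-1.571, 0.0, -0.276]
force: [0.4, 0.5, -9.8]
grip_width: 0.0275
```

{"fn": "drive_tool", "kwargs": {"steps": [20,0,0,14,0,20,0,0,15,0,20,0,0,15,0,20,0,0,14,0,20,0,0,12,0]}}

```text
clock: 7.75
position: [0.5835, 0.2476, 0.2759]
tool_rot: [-1.57, -0.001, -0.276]
force: [0.2, -0.4, -9.5]
grip_width: 0.0276
```

{"fn": "drive_tool", "kwargs": {"steps": [20,0,0,10,0,20,0,0,8,0,20,0,0,6,0,20,0,0,4,0,20,0,0,1,0]}}

```text
clock: 8.17
position: [0.5833, 0.2476, 0.303]
tool_rot: [-1.571, -0.0, -0.276]
force: [0.3, -0.5, -9.1]
grip_width: 0.0272
```

```bash
cat > edge.py <<'E'
from rung import *
def edge(fn,u=128):
    o=monitor.observe();print(o['clock'],o['position'].round(4),o['tool_rot'].round(4),o['force'].round(1))
    f=shot("wrist",fn,scale=1.56);im=np.load('pics/%s.npy'%fn).astype(int)
    for w in(u,380//1):
        c=im[:,w].sum(1);d=c[2:]-c[:-2];i=np.argsort(-abs(d))[:12];print(w,sorted((int(k)+1,int(d[k])) for k in i))
E
python3 -c "
from edge import *
edge('w3')"
```

```text
8.1667 [0.5833 0.2476 0.303 ] [-1.5706e+00 -2.0000e-04 -2.7580e-01] [ 0.3 -0.5 -9.1]
128 [(166, -494), (167, -448), (168, 120), (216, -121), (223, 443), (224, 427), (230, -159), (231, -143), (232, -122), (233, -132), (287, -236), (288, -379)]
380 [(6, 251), (7, 327), (77, -533), (78, -453), (217, 365), (218, 298), (256, -293), (257, -294), (281, 192), (282, 185), (287, -643), (288, -524)]
```

{"fn": "drive_tool", "kwargs": {"steps": [20,-0.13,-0.98,0,0.43,20,-0.27,-1.95,0,0.43,20,-0.4,-2.93,0,0.43,20,-0.54,-3.9,0,0.43,20,-0.67,-4.88,0,0.43]}}

```text
clock: 8.63
position: [0.5811, 0.2326, 0.3024]
tool_rot: [-1.571, 0.0, -0.237]
force: [0.3, 0.6, -8.6]
grip_width: 0.0275
```

{"fn": "drive_tool", "kwargs": {"steps": [20,-0.81,-5.85,0,0.43,20,-0.94,-6.83,0,0.43,20,-1.08,-7.8,0,0.43,20,-1.21,-8.78,0,0.43,20,-1.35,-9.75,0,0.43]}}

```text
clock: 9.05
position: [0.5757, 0.193, 0.3026]
tool_rot: [-1.571, -0.0, -0.2]
force: [0.5, 0.6, -9.2]
grip_width: 0.0274
```

{"fn": "drive_tool", "kwargs": {"steps": [20,-1.48,-10.73,0,0.43,20,-1.62,-11.7,0,0.43,20,-1.75,-12.68,0,0.43,20,-1.88,-13.65,0,0.43,20,-2.02,-14.63,0,0.43]}}

```text
clock: 9.47
position: [0.5668, 0.1293, 0.3026]
tool_rot: [-1.571, -0.0, -0.162]
force: [0.1, 0.1, -10.0]
grip_width: 0.0274
```

{"fn": "drive_tool", "kwargs": {"steps": [20,-2.15,-15.6,0,0.43,20,-2.29,-16.58,0,0.43,20,-2.42,-17.55,0,0.43,20,-2.56,-18.53,0,0.43,20,-2.69,-19.5,0,0.43]}}

```text
clock: 9.88
position: [0.5545, 0.0413, 0.3027]
tool_rot: [-1.571, -0.0, -0.125]
force: [0.7, -0.6, -9.2]
grip_width: 0.0275
```

{"fn": "drive_tool", "kwargs": {"steps": [20,-2.83,-20.48,0,0.43,20,-2.96,-21.45,0,0.43,20,-3.1,-22.43,0,0.43,20,-2.96,-21.45,0,0.43,20,-2.83,-20.48,0,0.43]}}

```text
clock: 10.3
position: [0.5395, -0.0655, 0.3028]
tool_rot: [-1.571, -0.0, -0.088]
force: [1.0, 0.0, -8.8]
grip_width: 0.0274
```

{"fn": "drive_tool", "kwargs": {"steps": [20,-2.69,-19.5,0,0.43,20,-2.56,-18.53,0,0.43,20,-2.42,-17.55,0,0.43,20,-2.29,-16.58,0,0.43,20,-2.15,-15.6,0,0.43]}}

```text
clock: 10.72
position: [0.5274, -0.153, 0.3028]
tool_rot: [-1.571, -0.0, -0.051]
force: [1.2, 0.7, -9.5]
grip_width: 0.0272
```

{"fn": "drive_tool", "kwargs": {"steps": [20,-2.02,-14.63,0,0.43,20,-1.88,-13.65,0,0.43,20,-1.75,-12.68,0,0.43,20,-1.62,-11.7,0,0.43,20,-1.48,-10.73,0,0.43]}}

```text
clock: 11.13
position: [0.5185, -0.2162, 0.3027]
tool_rot: [-1.571, -0.0, -0.013]
force: [-0.0, -0.6, -8.6]
grip_width: 0.0274
```

{"fn": "drive_tool", "kwargs": {"steps": [20,-1.35,-9.75,0,0.43,20,-1.21,-8.78,0,0.43,20,-1.08,-7.8,0,0.43,20,-0.94,-6.83,0,0.43,20,-0.81,-5.85,0,0.43]}}

```text
clock: 11.55
position: [0.5137, -0.2544, 0.3026]
tool_rot: [-1.571, -0.0, 0.025]
force: [0.5, 1.1, -9.5]
grip_width: 0.0271
```

{"fn": "drive_tool", "kwargs": {"steps": [20,-0.67,-4.88,0,0.43,20,-0.54,-3.9,0,0.43,20,-0.4,-2.93,0,0.43,20,-0.27,-1.95,0,0.43,20,-0.13,-0.98,0,0.43]}}

```text
clock: 11.97
position: [0.512, -0.2684, 0.3026]
tool_rot: [-1.571, 0.0, 0.063]
force: [0.1, 0.3, -8.6]
grip_width: 0.0272
```

```bash
python3 -c "
from edge import *
edge('w4')"
```

```text
11.9667 [ 0.512  -0.2684  0.3026] [-1.5708e+00  1.0000e-04  6.2700e-02] [ 0.1  0.3 -8.6]
128 [(136, -300), (137, -288), (164, -54), (165, -245), (166, -158), (216, 196), (217, 157), (236, 299), (237, 305), (287, -384), (288, -645), (289, -219)]
380 [(6, 160), (7, 298), (8, 201), (164, -215), (165, -463), (166, -163), (167, 102), (214, -106), (216, 351), (217, 186), (287, -619), (288, -495)]
```

View pics/w4.png

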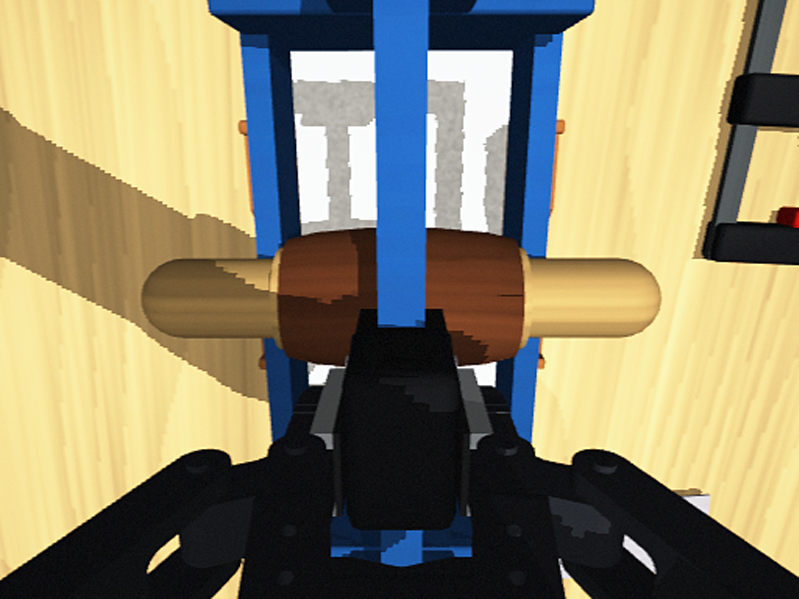

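Run:
```python
from rung import *
f=cam('w4')
rung('w4',402,190.8*1.5605,.13)
t,r=fit(f,[[-.095,.079,.104],[.095,.079,.104],[-.095,-.079,.104],[.095,-.079,.104]],np.array([[238,121],[565,121],[259,368],[545,368]])/1.5605,[.51,-.27,.06]);print(t,r)
```

```text
w4 rung rel TCP in tray axes mm 0.03676573408387108 0.9651345766604418
[ 0.51193779 -0.26834573  0.06286872] [[-0.3, -0.6], [0.5, -0.8], [0.0, 1.0], [-0.3, 0.9]]
```

{"fn": "drive_tool", "kwargs": {"steps": [20,0,0,0,0,20,0,0,0,0,20,0,0,0,0,20,0,0,0,0,20,0,0,0,0]}}

```text
clock: 12.43
position: [0.5121, -0.2682, 0.3026]
tool_rot: [-1.571, -0.0, 0.062]
force: [0.8, -0.3, -9.0]
grip_width: 0.0276
```

{"fn": "drive_tool", "kwargs": {"steps": [20,0,0,-3,0,20,0,0,-6,0,20,0,0,-6,0,20,0,0,-4,0,20,0,0,-1,0]}}

```text
clock: 12.85
position: [0.5116, -0.268, 0.2814]
tool_rot: [-1.57, 0.001, 0.062]
force: [0.2, -0.1, -9.9]
grip_width: 0.0274
```

{"fn": "drive_tool", "kwargs": {"steps": [20,0,0,0,0,20,0,0,0,0,20,0,0,0,0,20,0,0,0,0,20,0,0,0,0]}}

```text
clock: 13.27
position: [0.5121, -0.2683, 0.2828]
tool_rot: [-1.571, -0.0, 0.062]
force: [-0.2, 0.1, -9.2]
grip_width: 0.0276
```

{"fn": "drive_tool", "kwargs": {"steps": [20,0,0,0,0,20,0,0,0,0,20,0,0,0,0,20,0,0,0,0,20,0,0,0,0]}}

```text
clock: 13.68
position: [0.512, -0.2683, 0.2826]
tool_rot: [-1.571, -0.0, 0.062]
force: [0.1, 0.5, -9.5]
grip_width: 0.0274
```

{"fn": "drive_tool", "kwargs": {"steps": [20,0,0,0,0,20,0,0,0,0,20,0,0,0,0,20,0,0,0,0,20,0,0,0,0]}}

```text
clock: 14.1
position: [0.512, -0.2683, 0.2826]
tool_rot: [-1.571, -0.0, 0.062]
force: [0.0, -0.1, -9.2]
grip_width: 0.0271
```

{"fn": "drive_tool", "kwargs": {"steps": [20,0,0,0,0,20,0,0,0,0,20,0,0,0,0,20,0,0,0,0,20,0,0,0,0]}}

```text
clock: 14.52
position: [0.512, -0.2683, 0.2826]
tool_rot: [-1.571, 0.0, 0.062]
force: [0.2, 0.3, -8.4]
grip_width: 0.0274
```

{"fn": "drive_tool", "kwargs": {"steps": [20,0,0,0,0,20,0,0,0,0,20,0,0,0,0,20,0,0,0,0,20,0,0,0,0]}}

```text
clock: 14.93
position: [0.512, -0.2683, 0.2826]
tool_rot: [-1.571, 0.0, 0.062]
force: [-0.5, 0.6, -9.9]
grip_width: 0.0272
```

{"fn": "drive_tool", "kwargs": {"steps": [20,0,0,0,0,20,0,0,0,0,20,0,0,0,0,20,0,0,0,0,20,0,0,0,0]}}

```text
clock: 15.35
position: [0.512, -0.2683, 0.2826]
tool_rot: [-1.571, 0.0, 0.062]
force: [0.9, 0.2, -8.7]
grip_width: 0.0278
```

{"fn": "drive_tool", "kwargs": {"steps": [20,0,0,0,0,20,0,0,0,0,20,0,0,0,0,20,0,0,0,0,20,0,0,0,0]}}

```text
clock: 15.77
position: [0.512, -0.2683, 0.2826]
tool_rot: [-1.571, -0.0, 0.062]
force: [-0.7, -0.7, -9.8]
grip_width: 0.0273
```

{"fn": "drive_tool", "kwargs": {"steps": [20,0,0,0,0,20,0,0,0,0,20,0,0,0,0,20,0,0,0,0,20,0,0,0,0]}}

```text
clock: 16.18
position: [0.512, -0.2683, 0.2826]
tool_rot: [-1.571, 0.0, 0.062]
force: [-0.6, -0.8, -9.2]
grip_width: 0.0273
```

{"fn": "drive_tool", "kwargs": {"steps": [20,0,0,0,0,20,0,0,0,0,20,0,0,0,0,20,0,0,0,0,20,0,0,0,0]}}

```text
clock: 16.6
position: [0.512, -0.2683, 0.2826]
tool_rot: [-1.571, 0.0, 0.062]
force: [0.7, 0.2, -9.7]
grip_width: 0.0273
```

{"fn": "drive_tool", "kwargs": {"steps": [20,0,0,0,0,20,0,0,0,0,20,0,0,0,0,20,0,0,0,0,20,0,0,0,0]}}

```text
clock: 17.02
position: [0.512, -0.2683, 0.2826]
tool_rot: [-1.571, 0.0, 0.062]
force: [-0.3, 0.1, -9.3]
grip_width: 0.0273
```

{"fn": "drive_tool", "kwargs": {"steps": [20,0,0,0,0,20,0,0,0,0,20,0,0,0,0,20,0,0,0,0,20,0,0,0,0]}}

```text
clock: 17.43
position: [0.512, -0.2683, 0.2826]
tool_rot: [-1.571, -0.0, 0.062]
force: [0.6, 0.4, -9.2]
grip_width: 0.0274
```

```bash
python3 -c "
from edge import *
edge('w5')"
```

```text
17.4333 [ 0.512  -0.2683  0.2826] [-1.5708 -0.      0.062 ] [ 0.6  0.4 -9.2]
128 [(138, -283), (139, -297), (164, -198), (165, -250), (216, 165), (241, 160), (242, 150), (243, 123), (244, 136), (287, -382), (288, -629), (289, -230)]
380 [(6, 237), (7, 328), (8, 165), (164, -354), (165, -451), (167, 94), (214, -103), (215, 242), (216, 379), (286, -80), (287, -643), (288, -544)]
```

{"fn": "drive_tool", "kwargs": {"steps": [20,0,0,-2,0,20,0,0,-4,0,20,0,0,-6,0,20,0,0,-8,0,20,0,0,-8,0]}}

```text
clock: 17.9
position: [0.5119, -0.2682, 0.2536]
tool_rot: [-1.571, 0.0, 0.062]
force: [-0.4, 0.4, -9.4]
grip_width: 0.0275
```

{"fn": "drive_tool", "kwargs": {"steps": [20,0,0,-8,0,20,0,0,-8,0,20,0,0,-8,0,20,0,0,-7,0,20,0,0,-6,0]}}

```text
clock: 18.32
position: [0.5119, -0.2683, 0.2167]
tool_rot: [-1.571, 0.0, 0.062]
force: [-0.3, 0.2, -9.8]
grip_width: 0.0272
```

{"fn": "drive_tool", "kwargs": {"steps": [20,0,0,-4,0,20,0,0,-3,0,20,0,0,-2,0,20,0,0,-2,0,20,0,0,-2,0]}}

```text
clock: 18.73
position: [0.5121, -0.2684, 0.2047]
tool_rot: [-1.571, -0.0, 0.062]
force: [1.0, 0.5, -9.1]
grip_width: 0.027
```

{"fn": "drive_tool", "kwargs": {"steps": [20,0,0,-2,0,20,0,0,-2,0,20,0,0,-2,0,20,0,0,-2,0,20,0,0,-2,0]}}

```text
clock: 19.15
position: [0.5121, -0.2684, 0.1946]
tool_rot: [-1.571, -0.0, 0.062]
force: [0.2, 0.7, -7.2]
grip_width: 0.0276
```

```bash
python3 -c "
from edge import *
edge('w6')"
```

```text
19.15 [ 0.5121 -0.2684  0.1946] [-1.571e+00 -3.000e-04  6.190e-02] [ 0.2  0.7 -7.2]
128 [(74, -596), (75, -651), (89, 215), (90, 189), (156, -92), (157, -108), (161, -113), (279, 273), (280, 277), (287, -345), (288, -524), (289, -142)]
380 [(6, 308), (7, 467), (8, 233), (73, -288), (74, -703), (75, -384), (89, 161), (90, 178), (156, -120), (282, -235), (283, -243), (287, -89)]
```

Rung is starting to seat (load dropping). Continue gently.

{"fn": "drive_tool", "kwargs": {"steps": [20,0,0,-1.5,0,20,0,0,-1.5,0,20,0,0,-1.5,0,20,0,0,-1.5,0,20,0,0,-1.5,0]}}

```text
clock: 19.62
position: [0.512, -0.2683, 0.187]
tool_rot: [-1.571, -0.0, 0.062]
force: [0.2, -0.9, -5.3]
grip_width: 0.0274
```

{"fn": "drive_tool", "kwargs": {"steps": [20,0,0,-0.8,0,20,0,0,-0.6,0,20,0,0,-0.6,0,20,0,0,-0.5,0,20,0,0,-0.5,0]}}

```text
clock: 20.03
position: [0.512, -0.2683, 0.1841]
tool_rot: [-1.571, 0.0, 0.062]
force: [-0.7, 0.2, -6.2]
grip_width: 0.0272
```

{"fn": "drive_tool", "kwargs": {"steps": [20,0,0,-0.3,0,20,0,0,-0.3,0,20,0,0,-0.3,0,20,0,0,-0.3,0,20,0,0,-0.2,0]}}

```text
clock: 20.45
position: [0.512, -0.2683, 0.1827]
tool_rot: [-1.571, -0.0, 0.062]
force: [0.2, 0.7, -5.6]
grip_width: 0.0274
```

{"fn": "drive_tool", "kwargs": {"steps": [20,0,0,-0.1,0,20,0,0,-0.1,0,20,0,0,0,0,20,0,0,0,0,20,0,0,0,0]}}

```text
clock: 20.87
position: [0.512, -0.2683, 0.1825]
tool_rot: [-1.571, 0.0, 0.062]
force: [-0.8, 0.2, -4.1]
grip_width: 0.0274
```

```bash
python3 -c "
from edge import *
edge('w7')
shot('scene','sc1',crop=(10,180,230,360),scale=3.5)"
```

```text
20.8667 [ 0.512  -0.2683  0.1825] [-1.5708  0.      0.062 ] [-0.8  0.2 -4.1]
128 [(73, -67), (74, -657), (75, -553), (94, 48), (103, 83), (160, -58), (161, -70), (162, -153), (163, -137), (226, -48), (287, -108), (288, -136)]
380 [(6, 512), (7, 515), (73, -74), (74, -669), (75, -576), (153, 128), (171, -98), (173, 104), (224, -73), (286, -73), (287, -333), (288, -243)]
```

View pics/sc1.png

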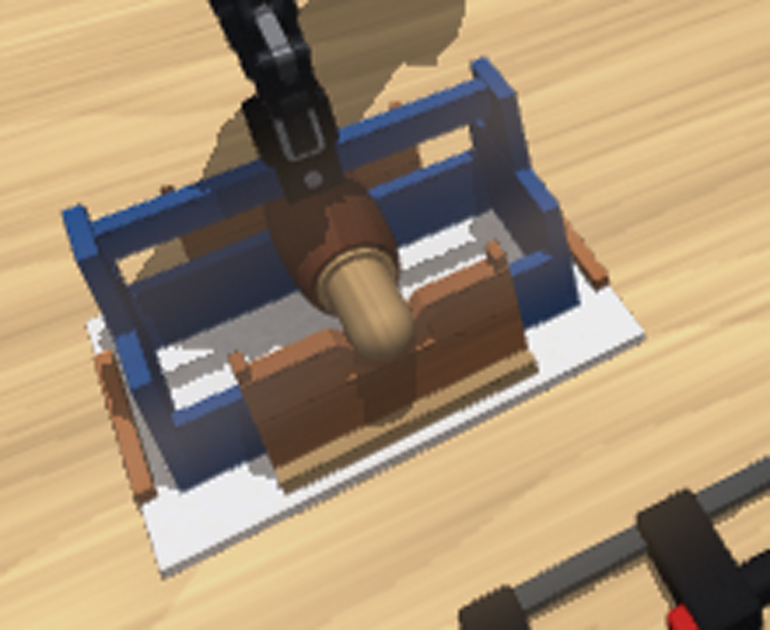

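The picture shows the near tenon in its notch (~(375,335)), the tray between the cleats, and the load down to the tray alone. I'll lower the last bit until the force is about zero.

{"fn": "drive_tool", "kwargs": {"steps": [20,0,0,-0.2,0,20,0,0,-0.2,0,20,0,0,-0.2,0,20,0,0,-0.1,0,20,0,0,0,0]}}

```text
clock: 21.38
position: [0.5122, -0.2683, 0.1824]
tool_rot: [-1.571, -0.001, 0.062]
force: [-2.9, 1.4, 6.1]
grip_width: 0.0272
```

{"fn": "drive_tool", "kwargs": {"steps": [20,0,0,-0.1,0,20,0,0,-0.1,0,20,0,0,-0.1,0,20,0,0,0,0,20,0,0,0,0]}}

```text
clock: 21.8
position: [0.5122, -0.2684, 0.1823]
tool_rot: [-1.571, -0.001, 0.062]
force: [-3.1, 2.8, 12.7]
grip_width: 0.0275
```

{"fn": "drive_tool", "kwargs": {"steps": [20,0,0,0.3,0,20,0,0,0.2,0,20,0,0,0,0,24,0,0,0,0,32,0,0,0,0]}}

```text
clock: 22.22
position: [0.5122, -0.2684, 0.1821]
tool_rot: [-1.571, -0.0, 0.062]
force: [-0.3, 0.1, -0.5]
grip_width: 0.0319
```

{"fn": "drive_tool", "kwargs": {"steps": [40,0,0,0,0,50,0,0,0,0,65,0,0,0,0,80,0,0,0,0,85,0,0,0,0]}}

```text
clock: 22.63
position: [0.512, -0.2683, 0.182]
tool_rot: [-1.571, 0.0, 0.062]
force: [-0.7, -0.3, 0.2]
grip_width: 0.0833
```

{"fn": "drive_tool", "kwargs": {"steps": [85,0,0,0,0,85,0,0,10,0,85,0,0,25,0,85,0,0,35,0,85,0,0,35,0]}}

```text
clock: 23.05
position: [0.5114, -0.2683, 0.2887]
tool_rot: [-1.571, 0.001, 0.061]
force: [-0.5, -0.5, 0.8]
grip_width: 0.0849
```

{"fn": "drive_tool", "kwargs": {"steps": [85,0,0,30,0,85,0,0,10,0,85,0,0,0,0,85,0,0,0,0,85,0,0,0,0]}}

```text
clock: 23.47
position: [0.5117, -0.268, 0.3263]
tool_rot: [-1.57, 0.001, 0.062]
force: [-0.1, -0.1, -0.0]
grip_width: 0.085
```

```bash
python3 -c "
from h import *
shot('scene','sc2');shot('wrist','w8')
a=cv2.imread('pics/sc2.png');b=cv2.imread('pics/w8.png')
c=np.vstack([cv2.resize(a[180:360,10:230],(400,327)),]);d=cv2.resize(b,(400,327))
cv2.imwrite('pics/fin.png',np.hstack([c,d]))"
```

```text
(no output)
```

View pics/fin.png

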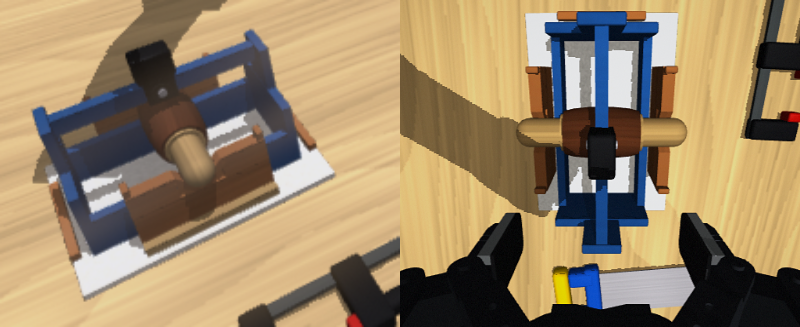

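The pictures show the tray standing flat between the cleats, both tenons in the notches and the gripper clear above.

```bash
python3 -c "
from workcell import workorder
print(workorder.job_done())"
```

```text
the job is handed in; nothing more can be done
None
```

The job is done and handed in at about 23.6 s of the 70 s allowed: the rung sits in both rack notches and the tray stands on the base, released.

- **Centring the rung:** The moves offered no pitch, so I couldn't counter the tipping by pitching the grip. Before lifting, I gripped the tray at 40 N and slid it on the bench in two short strokes. They rolled the rung from about +60 mm to +17 mm, then to +1 mm from the middle.
- **Carry and hold:** I lifted the tray and carried it at about 0.14 m/s². I held it over the rack for about 4.5 s at one height. The rung's edges in the wrist picture shifted by no more than a pixel between arriving over the rack and the end of that hold.
- **Lowering and release:** The tenons took the load, then the tray went down on the base. I overshot slightly and pressed with about 13 N, then eased off to about 0 N before opening.
- **Last checks:** The final pictures show the tray flat between the cleats, both tenons seated and the gripper clear above. In none of the pictures did the belly touch an end board or the gripper touch the rung. I did not look during the strokes themselves. No check failed, and I moved no other tools.

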